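# Put the rubber stamps away in their trays

### The arm

A 6-joint arm with a two-finger parallel gripper is mounted at the origin on the work surface. World frame = base frame: x ahead of the robot, y to its left, z up, the work surface at z = 0. Lengths are in m, angles in degrees, forces in N, time in s.
With the tool pointing down it reaches from about 0.4 to 0.825 m from the base axis. Payload 7 kg.
Tool frame: the origin (TCP) lies at the centre of the arm's flange, where the gripper is bolted on; the fingertips stand 178 mm ahead of it and the grasp point (between the pads) lies 159 mm ahead of it (r.tips_ahead is the z of the fingertips in the tool frame, in m); z points along the fingers, y is the line along which they close (so a half turn about z gives the same grasp; the last joint's range is limited). The gripper opens to 88 mm and grips with 3 to 60 N. Pads are 19 mm wide; open, the fingers measure 130 mm over their backs; the gripper's body (78 mm by 193 mm) begins 47 mm behind the grasp point.
Start: joints at [-51.102, 20.546, 0.682, 0, -70.136, -16.507], TCP at [0.257, -0.624, 0.405] pointing down, gripper open.
Joint ranges: [-176.03, 176.03], [-82.01, 121.73], [-58.28, 71.71], [-173.87, 95.51], [-174.79, -0.11], [-173.66, 173.66]. Speed limits (degrees/s): [136.94, 136.94, 172.46, 180, 180, 180].

### API

Orientations are given as [roll, pitch, yaw] about the fixed x, y, z axes, in that order (R = Rz(yaw) Ry(pitch) Rx(roll)).
In Python, from plant import r gives the robot as it stands. The module is installed in compiled form; this text tells all that it offers.
- The arm moves only by the shell command python3 -m pendant 'ROWS' [FORCE]. ROWS is JSON, a list that holds one entry, the list of rows, each a list of 7 numbers: the shift along the tool's x, y, z in m, then the turn, a rotation vector about the tool's x, y, z in degrees, then the gripper command: -1 is shut, 1 is fully open, values between are in proportion. A call has 1 to 5 rows; each row is the pose to reach, as a shift and turn from the pose commanded when the call began, along the tool's axes at that moment; what a row does not reach only later rows make up. A row lasts 1/10 s, in which the tool goes at most 50 mm and 8.59 degrees, less where a joint would pass 70% of its speed; a pose out of reach is approached as far as the arm can. A call with a gripper value outside its range is refused whole. The fingers move at their own pace and stop on an object; FORCE is the grip in N (left out, the last holds). Time passes only in rows, so rows that repeat a pose let the fingers close. It gives the time, the measured TCP pose, the force, the opening and the grip force at its end, in the units of the state.
- r.get_state(): the state, without advancing time (a new reading comes with each control period).
- r.capture(name): name is "side" or "top"; returns the picture (384x512x3 uint8, red, green, blue); there is no depth.
- r.camera_params(name): a dict with "fx", "fy", "cx", "cy" (pixels), "dist_coeffs" ([k1, k2, p1, p2, k3] as OpenCV has them; the pictures are not rectified), "R" (3x3) and "t" (3): a world point X has camera coordinates R X + t. Camera axes: x right, y down, z forward; pixel columns grow to the right and rows downward; lengths in m; the calibration is good to about 2 mm. A picture is of the moment at which its call begins. camera_params takes no time and is no camera call.
- r.close_job(): hands the job in; it is judged then, once.
The state is a dict: "time_s": time; "joints": joint angles; "qd": joint speeds; "joint_torque": joint torques, N m; "tcp_pos": TCP position; "eef_rot": TCP orientation; "contact_force": force on the tool from outside, world axes, zero at the start; "moment": the same for the moment, N m; "gripper_width": finger opening in m; "gripper_force": force on a finger pad.
Only numpy, scipy, OpenCV 4.12 (cv2) and the standard library are available. Lean on these libraries where they do the work, as an engineer would, in place of code of your own. Each camera call takes 0.05 s, during which the arm holds its last target. There are 200 camera calls.

### The job

Tidy the supply-room desk: put each of the four wooden hand stamps into the shallow tray that matches its foot in shape and size, so that every stamp stands upright, flat on the lining inside the rim. Carry them upright and set them down gently without dropping or tipping any, and leave the glue bottle and the roll of tape where they are.

Things in the scene. Friction and masses are not known exactly. Their poses are not given: they have to be found in the camera images.
- stamp_large_round: Loose wooden hand stamp standing upright on its black rubber face, about 40 to 120 g. Its foot is round, 54 mm in diameter, 18 mm high; above it, on the centre, a thin neck (18 mm in diameter) and then a round upright wooden handle 24 mm in diameter from 30 to 74 mm above the underside. Origin at the centre of the underside, z up along the handle.
- stamp_small_round: Loose wooden hand stamp standing upright on its black rubber face, about 40 to 120 g. Its foot is round, 34 mm in diameter, 18 mm high; above it, on the centre, a thin neck (18 mm in diameter) and then a round upright wooden handle 24 mm in diameter from 30 to 74 mm above the underside. Origin at the centre of the underside, z up along the handle.
- stamp_square: Loose wooden hand stamp standing upright on its black rubber face, about 40 to 120 g. Its foot is square, 42 by 42 mm, 18 mm high; above it, on the centre, a thin neck (18 mm in diameter) and then a round upright wooden handle 24 mm in diameter from 30 to 74 mm above the underside. Origin at the centre of the underside, z up along the handle.
- stamp_oblong: Loose wooden hand stamp standing upright on its black rubber face, about 40 to 120 g. Its foot is oblong, 30 mm along its own x by 64 mm along its own y, 18 mm high; above it, on the centre, a thin neck (18 mm in diameter) and then a round upright wooden handle 24 mm in diameter from 30 to 74 mm above the underside. Origin at the centre of the underside, z up along the handle.
- tray_large_round: Fixed shallow black tray for the stamp of the same shape: round opening 70 mm in diameter, 78 mm outside. The grey lining on which the stamp stands is 6 mm above the table, the rim 14 mm above it, walls 4 mm thick. Origin at the centre of the underside, on the table, z up.
- tray_small_round: Fixed shallow black tray for the stamp of the same shape: round opening 50 mm in diameter, 58 mm outside. The grey lining on which the stamp stands is 6 mm above the table, the rim 14 mm above it, walls 4 mm thick. Origin at the centre of the underside, on the table, z up.
- tray_square: Fixed shallow black tray for the stamp of the same shape: square opening 58 by 58 mm, 66 by 66 mm outside. The grey lining on which the stamp stands is 6 mm above the table, the rim 14 mm above it, walls 4 mm thick. Origin at the centre of the underside, on the table, z up.
- tray_oblong: Fixed shallow black tray for the stamp of the same shape: oblong opening 46 mm along its own x by 80 mm along its own y, 54 by 88 mm outside. The grey lining on which the stamp stands is 6 mm above the table, the rim 14 mm above it, walls 4 mm thick. Origin at the centre of the underside, on the table, z up.
- glue_bottle: Loose white glue bottle with an orange nozzle, standing, 42 mm in diameter, 104 mm high: a bystander. Origin at the centre of its underside.
- tape_roll: Loose roll of amber tape lying flat, 68 mm outside, 52 mm inside diameter, 24 mm high: a bystander. Origin at the centre of its underside.

How it is judged (in metres and radians):
At the end, for the whole second after the job is handed in: Each of the four stamps stands in the tray of its own shape and size: centre within 15 mm of the tray's centre, its face on the lining (underside 3 to 9.5 mm above the tray's underside), upright within 0.1 rad, at rest; the glue bottle and the tape roll are within 20 mm of where they stood (horizontal distance between stamp_large_round and tray_large_round below 0.015 m and z of stamp_large_round in the frame of tray_large_round between 0.003 and 0.0095 m and angle between each of stamp_large_round, stamp_small_round, stamp_square, stamp_oblong's own z axis and vertical below 0.1 rad and linear speed of each of stamp_large_round, stamp_small_round, stamp_square, stamp_oblong below 0.02 m/s and horizontal distance between stamp_small_round and tray_small_round below 0.015 m and z of stamp_small_round in the frame of tray_small_round between 0.003 and 0.0095 m and horizontal distance between stamp_square and tray_square below 0.015 m and z of stamp_square in the frame of tray_square between 0.003 and 0.0095 m and horizontal distance between stamp_oblong and tray_oblong below 0.015 m and z of stamp_oblong in the frame of tray_oblong between 0.003 and 0.0095 m and distance of each of glue_bottle, tape_roll from where it was at the start of the episode below 0.02 m); the robot touches nothing.
It fails at once if a stamp is tipped over (more than 40 degrees) (angle between any of stamp_large_round, stamp_small_round, stamp_square, stamp_oblong's own z axis and vertical above 0.7 rad).
It fails at once if a stamp is dropped or thrown (moves faster than 0.7 m/s while the fingers do not hold it) ((linear speed of stamp_large_round above 0.7 m/s and contact force between stamp_large_round and the fingers below 0.05 N) or (linear speed of stamp_small_round above 0.7 m/s and contact force between stamp_small_round and the fingers below 0.05 N) or (linear speed of stamp_square above 0.7 m/s and contact force between stamp_square and the fingers below 0.05 N) or (linear speed of stamp_oblong above 0.7 m/s and contact force between stamp_oblong and the fingers below 0.05 N)).
It fails at once if the glue bottle or the tape roll is moved by more than 20 mm (distance of any of glue_bottle, tape_roll from where it was at the start of the episode above 0.02 m).
It also fails if it takes over 99 s, if anything falls off the work surface, if the arm or the gripper's body presses on something with over 40 N, if the wrist force passes 120 N, or if a joint passes its speed limit or range.

## Working session

There is one attempt and no reset: what is moved stays moved. The work goes in short steps, Python scripts to look and compute and a shell command to move; the robot and the scene stay as the last step left them, time stands still between calls to the robot, and variables do not carry over. Pictures are saved under pics/ and viewed, at most 14 in all, crops included, and the job is handed in when it is done.

```bash
mkdir -p pics; python3 - <<'E'
from plant import r
import cv2
for n in("top","side"):
    cv2.imwrite(f"pics/{n}0.png",cv2.cvtColor(r.capture(n),cv2.COLOR_RGB2BGR))
    p=r.camera_params(n);print(n,{k:(v.tolist() if hasattr(v,'tolist') else v) for k,v in p.items()})
print(r.get_state())
E
```

```text
top {'fx': 401.95024819310913, 'fy': 401.95024819310913, 'cx': 256.3101764018994, 'cy': 189.72385798651476, 'dist_coeffs': [-0.03114924852671564, 0.0, 0.0, 0.0, 0.0], 'R': [[-0.02000517884127075, -0.9994811514881669, 0.025243229575805902], [-0.9871199865369574, 0.015736808464882488, -0.15920579461381545], [0.15872594305533536, -0.028103036832834837, -0.9869226384686727]], 't': [-0.002649909252548275, 0.5178532749168009, 0.7746290406092156]}
side {'fx': 429.57961063253157, 'fy': 429.57961063253157, 'cx': 253.3035805697673, 'cy': 193.7068105602048, 'dist_coeffs': [-0.047271884702821246, 0.0, 0.0, 0.0, 0.0], 'R': [[-0.9867949578199666, -0.16101857497818253, -0.017570706675761962], [-0.10452486750831687, 0.7159060235480557, -0.6903282679421289], [0.1237346487183726, -0.6793758782585723, -0.7232828995261361]], 't': [0.5282350790016885, 0.10076951412259466, 1.010474369464944]}
{'time_s': 0.1, 'joints': array([-5.11003568e+01,  2.05885435e+01,  6.38171057e-01, -1.71531794e-02,
       -7.01328001e+01, -1.65060638e+01]), 'qd': array([-3.09818664e-02, -1.11233935e-01,  1.43549503e-01,  1.40517897e-02,
       -2.21182508e-05, -4.98338023e-02]), 'joint_torque': array([-1.43230507e-03, -5.84162557e+01,  2.93747842e+01,  7.01533914e+00,
        1.01850060e-02, -6.09446693e-05]), 'tcp_pos': array([ 0.25708018, -0.62395169,  0.40379783]), 'eef_rot': array([ 1.79915673e+02, -8.17160746e-03, -1.57612256e+02]), 'contact_force': array([-0.13152057, -0.24765429,  0.67884874]), 'moment': array([-0.00490229,  0.01827449, -0.03933108]), 'gripper_force': 0.0, 'gripper_width': 0.08786202249239405}
```

View pics/top0.png

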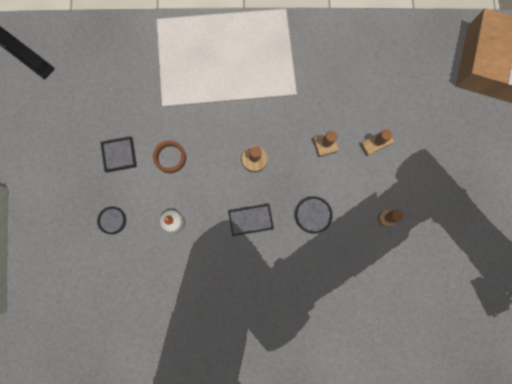

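View pics/side0.png

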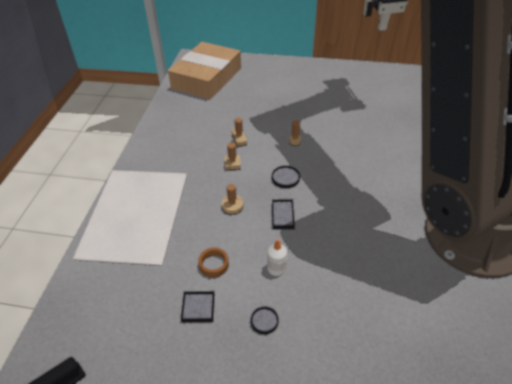

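The top view shows these trays: square (119,154), small round (112,220), oblong (251,220) and large round (314,214). The stamps are large round (255,158), square (326,144), oblong (378,142) and small round (391,217). The bottle is at (171,220) and the tape at (170,157). I'll measure next.

```bash
cat > h.py <<'E'
import numpy as np,cv2
from plant import r
def ray(n,uv,z):
    p=r.camera_params(n);K=np.array([[p['fx'],0,p['cx']],[0,p['fy'],p['cy']],[0,0,1]]);R=np.array(p['R']);t=np.array(p['t'])
    q=cv2.undistortPoints(np.float64(uv).reshape(-1,1,2),K,np.array(p['dist_coeffs'])).reshape(-1,2)
    d=np.c_[q,np.ones(len(q))]@R; c=-R.T@t
    return (c+d*((z-c[2])/d[:,2:]))[:,:2]
def proj(n,X):
    p=r.camera_params(n);K=np.array([[p['fx'],0,p['cx']],[0,p['fy'],p['cy']],[0,0,1]])
    return cv2.projectPoints(np.float64(X).reshape(-1,1,3),cv2.Rodrigues(np.array(p['R']))[0],np.array(p['t']),K,np.array(p['dist_coeffs']))[0].reshape(-1,2)
E
python3 - <<'E'
from h import *
im=cv2.imread('pics/top0.png');s=cv2.imread('pics/side0.png')
print('cams',[(-np.array(r.camera_params(n)['R']).T@np.array(r.camera_params(n)['t'])).round(3) for n in('top','side')])
# trays: dark pixels
m=(im.max(2)<38).astype(np.uint8)
g={'sq':(119,154),'sr':(112,220),'ob':(251,220),'lr':(314,214)}
for k,(u,v) in g.items():
    w=np.zeros_like(m);w[v-28:v+28,u-28:u+28]=m[v-28:v+28,u-28:u+28]
    n,l,st,_=cv2.connectedComponentsWithStats(w)
    i=1+np.argmax(st[1:,4]);c=max(cv2.findContours((l==i).astype(np.uint8),0,1)[0],key=len)
    P=(ray('top',c.reshape(-1,2),0.014)*1000).astype(np.float32)
    print(k,st[i],cv2.minAreaRect(P))
# stamps: wood
hsv=cv2.cvtColor(im,cv2.COLOR_BGR2HSV)
for k,(u,v) in {'LR':(255,158),'SQ':(326,144),'OB':(378,142),'SR':(391,217),'tape':(170,157),'glue':(171,220)}.items(): 
    h=hsv[v-22:v+22,u-22:u+22];w=np.zeros(im.shape[:2],np.uint8);w[v-22:v+22,u-22:u+22]=((h[...,1]>90)&(h[...,0]<30))
    c=max(cv2.findContours(w,0,1)[0],key=cv2.contourArea);P=(ray('top',c.reshape(-1,2),0.018)*1000).astype(np.float32);print(k,cv2.boundingRect(c),cv2.minAreaRect(P))
A=np.vstack([np.hstack([cv2.resize(im[v-22:v+22,u-22:u+22],(264,264),interpolation=2) for u,v in q]) for q in ([(255,158),(326,144),(378,142)],[(391,217),(251,220),(314,214)])])
cv2.imwrite('pics/c1.png',A)
B=np.hstack([cv2.resize(s[v-25:v+25,u-20:u+20],(200,250),interpolation=2) for u,v in ((232,198),(232,156),(239,132),(295,132))]);cv2.imwrite('pics/c2.png',B)
E
```

```text
cams [array([0.388, 0.011, 0.847]), array([0.407, 0.699, 0.81 ])]Traceback (most recent call last):
  File "<stdin>", line 10, in <module>
    return _wrapfunc(a, 'argmax', axis=axis, out=out, **kwds)
    return bound(*args, **kwds)
ValueError: attempt to get argmax of an empty sequence
```

```bash
cat > m.py <<'E'
from h import *
im=cv2.imread('pics/top0.png');s=cv2.imread('pics/side0.png')
g={'sq':(119,154),'sr':(112,220),'ob':(251,220),'lr':(314,214)}
G=im.max(2)
for k,(u,v) in g.items():
    W=G[v-28:v+28,u-28:u+28]; t=int(W.min())+18
    w=np.zeros_like(G);w[v-28:v+28,u-28:u+28]=W<t
    c=max(cv2.findContours(w,0,1)[0],key=lambda c:cv2.contourArea(cv2.convexHull(c)))
    P=(ray('top',c.reshape(-1,2),0.014)*1000).astype(np.float32)
    print(k,'min/med',W.min(),np.median(W),cv2.boundingRect(c),np.round(np.array(cv2.minAreaRect(P)[0]+cv2.minAreaRect(P)[1]+(cv2.minAreaRect(P)[2],)),1))
hsv=cv2.cvtColor(im,cv2.COLOR_BGR2HSV)
for k,(u,v) in {'LR':(255,158),'SQ':(326,144),'OB':(378,142),'SR':(391,217),'tape':(170,157),'glue':(171,220)}.items(): 
    h=hsv[v-22:v+22,u-22:u+22];w=np.zeros(im.shape[:2],np.uint8);w[v-22:v+22,u-22:u+22]=((h[...,1]>90)&(h[...,0]<30))
    c=max(cv2.findContours(w,0,1)[0],key=cv2.contourArea);P=(ray('top',c.reshape(-1,2),0.018)*1000).astype(np.float32);print(k,cv2.boundingRect(c),np.round(np.array(cv2.minAreaRect(P)[0]+cv2.minAreaRect(P)[1]+(cv2.minAreaRect(P)[2],)),1))
A=np.vstack([np.hstack([cv2.resize(im[v-22:v+22,u-22:u+22],(264,264),interpolation=2) for u,v in q]) for q in ([(255,158),(326,144),(378,142)],[(391,217),(251,220),(314,214)])])
cv2.imwrite('pics/c1.png',A)
B=np.hstack([cv2.resize(s[v-25:v+25,u-20:u+20],(200,250),interpolation=2) for u,v in ((232,198),(232,156),(239,132),(295,132))]);cv2.imwrite('pics/c2.png',B)
E
python3 m.py
```

```text
sq min/med 47 131.0 (102, 137, 34, 35) [603.6 278.6  65.7  65.3   9.7]
sr min/med 49 131.0 (98, 207, 28, 27) [463.3 288.1  55.5  54.1  45.4]
ob min/med 45 119.0 (230, 221, 20, 15) [435.9  29.5  45.5  22.8  59. ]
lr min/med 48 120.0 (295, 197, 22, 36) [ 466.2 -111.6   74.1   39.2    5.7]
LR (242, 147, 25, 24) [588.6  -9.2  50.1  50.2  43.5]
SQ (314, 132, 23, 24) [ 621.1 -165.7   44.2   49.    14.7]
OB (362, 130, 31, 24) [ 623.4 -276.5   30.1   69.2   26.9]
SR (380, 210, 23, 16) [ 458.1 -293.5   29.5   49.     4.1]
tape (153, 141, 32, 31) [596.7 171.2  65.7  65.   89.2]
glue (165, 216, 8, 8) [462.3 169.3  14.5  14.4   0.7]
```

View pics/c1.png

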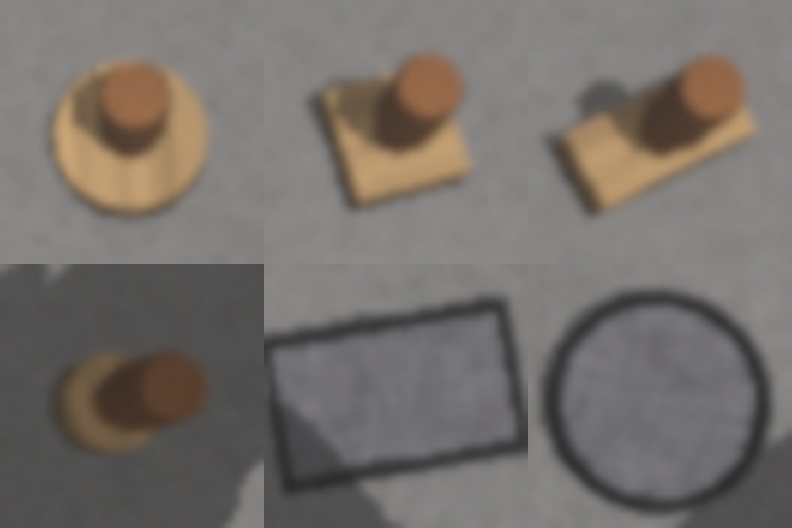

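View pics/c2.png

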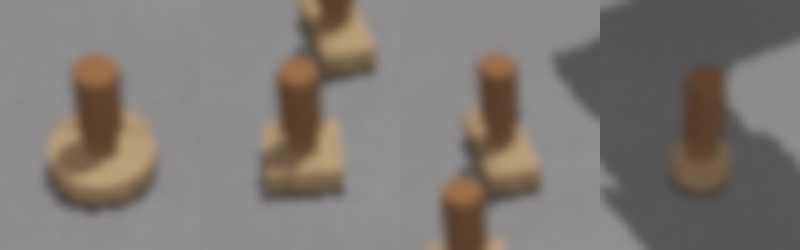

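Crops confirm the shapes. The handle-top centres are clear in both views, so I'll cast them at z=0.074, and take the rim corners at z=0.014.

```bash
python3 - <<'E'
from h import *
f=lambda u,v,x,y,s,hx,hy:(u-hx+(x+.5)/s-.5, v-hy+(y+.5)/s-.5)
T={'LR':((255,158,136,94),(232,198,96,68)),'SQ':((326,144,166,88),(232,156,100,68)),'OB':((378,142,184,89),(239,132,97,62)),'SR':((391,217,172,124),(295,132,105,72))}
for k,(a,b) in T.items():
    print(k,(ray('top',f(*a,6,22,22),.074)*1000).round(1),(ray('side',f(*b,5,20,25),.074)*1000).round(1))
def ang(c,p,q,z):
    P=ray('top',[f(*c,*p,6,22,22),f(*c,*q,6,22,22)],z);d=P[1]-P[0];return P.round(3).tolist(),np.degrees(np.arctan2(d[1],d[0])).round(1)
print('OB edge',ang((378,142),(72,212),(229,130),.009))
print('SQ edge',ang((326,144),(91,206),(206,172),.009))
print('tray ob edge',ang((251,220),(24,228),(260,186),.014),(ray('top',f(251,220,132.5,130.5,6,22,22),.014)*1000).round(1))
print('tray lr',(ray('top',f(314,214,130,137,6,22,22),.014)*1000).round(1))
s=cv2.imread('pics/side0.png');G=s.max(2)
for k,X in {'sq':(.6036,.2786),'sr':(.4633,.2881)}.items():
    u,v=proj('side',[*X,.014])[0].astype(int);W=G[v-25:v+25,u-25:u+25];w=np.zeros_like(G);w[v-25:v+25,u-25:u+25]=W<int(W.min())+25
    c=max(cv2.findContours(w,0,1)[0],key=lambda c:cv2.contourArea(cv2.convexHull(c)))
    print(k,cv2.minAreaRect((ray('side',c.reshape(-1,2),.010)*1000).astype(np.float32)))
E
```

```text
LR [[589.7 -10.5]] [[590.4  -8.5]]
SQ [[ 618.7 -163.5]] [[ 619.3 -163.4]]
OB [[ 621.3 -275.6]] [[ 623.1 -275.5]]
SR [[ 457.6 -285.5]] [[ 460.2 -288.8]]
OB edge ([[0.595, -0.255], [0.625, -0.315]], np.float64(-63.4))
SQ edge ([[0.595, -0.149], [0.607, -0.191]], np.float64(-74.1))
tray ob edge ([[0.427, 0.038], [0.44, -0.043]], np.float64(-81.0)) [[4.601e+02 2.000e-01]]
tray lr [[ 468.  -130.6]]
sq ((599.88427734375, 312.1961975097656), (61.43912887573242, 6.618244647979736), 8.973395347595215)
sr ((464.7884521484375, 312.764892578125), (46.333580017089844, 16.761493682861328), 0.7103195786476135)
```

```bash
python3 -m pendant '[[[-0.18,0.13,0.05,0,0,22.4,0.2],[-0.18,0.13,0.05,0,0,22.4,0.2],[-0.18,0.13,0.05,0,0,22.4,0.2],[-0.18,0.13,0.05,0,0,22.4,0.2],[-0.18,0.13,0.05,0,0,22.4,0.2]]]' 40
```

```text
time_s: 0.6
tcp_pos: [0.3748, -0.4327, 0.3537]
eef_rot: [179.9, -0.0, -180.0]
contact_force: [0.1, -0.5, 0.4]
gripper_width: 0.0552
gripper_force: 0.0
```

```bash
python3 -m pendant '[[[-0.084,0.146,0.06,0,0,0,0.2],[-0.084,0.146,0.06,0,0,0,0.2],[-0.084,0.146,0.06,0,0,0,0.2],[-0.084,0.146,0.06,0,0,0,0.2],[-0.084,0.146,0.06,0,0,0,0.2]]]'
python3 - <<'E'
from h import *
a=cv2.cvtColor(r.capture("top"),cv2.COLOR_RGB2BGR);b=cv2.cvtColor(r.capture("side"),cv2.COLOR_RGB2BGR)
cv2.imwrite('pics/d1.png',np.hstack([cv2.resize(x[v-60:v+60,u-60:u+60],(400,400)) for x,u,v in((a,391,215),(b,295,110))]))
print(r.get_state()['tcp_pos'])
E
```

```text
time_s: 1.1
tcp_pos: [0.459, -0.2866, 0.293]
eef_rot: [179.9, -0.1, -179.8]
contact_force: [-1.0, -0.2, 0.4]
gripper_width: 0.0529
gripper_force: 0.0
[ 0.45827876 -0.28872969  0.29430427]
```

View pics/d1.png

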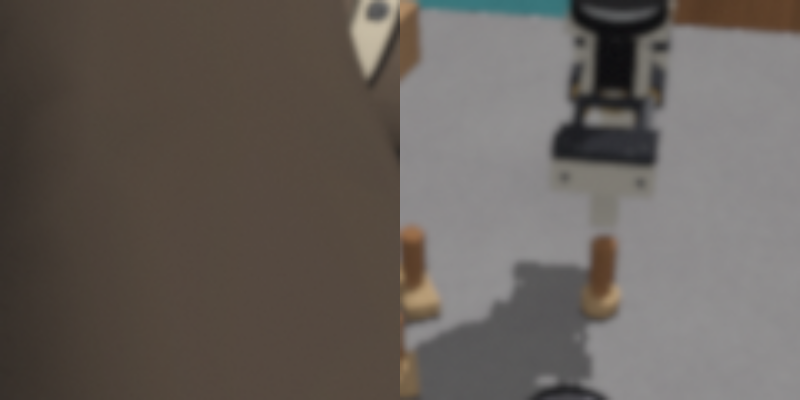

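The side view shows the gripper centred over the small stamp. I'll descend and grip.

```bash
python3 -m pendant '[[[0,0,0.03,0,0,0,0.2],[0,0,0.055,0,0,0,0.2],[0,0,0.074,0,0,0,0.2],[0,0,0.074,0,0,0,0.2],[0,0,0.074,0,0,0,-0.2]]]'
python3 -m pendant '[[[0,0,0,0,0,0,-0.4],[0,0,0,0,0,0,-0.6],[0,0,0,0,0,0,-1],[0,0,0,0,0,0,-1],[0,0,0,0,0,0,-1]]]' 25
```

```text
time_s: 1.7
tcp_pos: [0.4579, -0.2902, 0.2211]
eef_rot: [-180.0, -0.0, 179.9]
contact_force: [0.7, 0.6, -0.4]
gripper_width: 0.0487
gripper_force: 0.0
time_s: 2.2
tcp_pos: [0.4584, -0.2894, 0.2214]
eef_rot: [-180.0, 0.1, -180.0]
contact_force: [-1.2, -0.1, 6.7]
gripper_width: 0.0238
gripper_force: 25.0
```

```bash
python3 -m pendant '[[[0,0,-0.02,0,0,0,-1],[0,0,-0.06,0,0,0,-1],[0,0,-0.11,0,0,0,-1],[0,0,-0.16,0,0,0,-1],[0,0.03,-0.16,0,0,0,-1]]]'
python3 -m pendant '[[[0,0.045,0,0,0,0,-1],[0,0.095,0,0,0,0,-1],[0,0.145,0,0,0,0,-1],[0,0.195,0,0,0,0,-1],[0,0.245,0,0,0,0,-1]]]'
python3 -m pendant '[[[0,0.05,0,0,0,0,-1],[0,0.10,0,0,0,0,-1],[0,0.15,0,0,0,0,-1],[0,0.20,0,0,0,0,-1],[0,0.24,0,0,0,0,-1]]]'
python3 -m pendant '[[[-0.004,0.03,0,0,0,0,-1],[-0.004,0.06,0,0,0,0,-1],[-0.004,0.06,0,0,0,0,-1],[-0.004,0.06,0.03,0,0,0,-1],[-0.004,0.06,0.06,0,0,0,-1]]]'
```

```text
time_s: 2.7
tcp_pos: [0.4598, -0.2612, 0.3877]
eef_rot: [-179.8, 0.6, 179.9]
contact_force: [0.7, 1.0, -1.2]
gripper_width: 0.0236
gripper_force: 25.0
time_s: 3.2
tcp_pos: [0.4574, -0.0125, 0.3808]
eef_rot: [180.0, 0.0, 180.0]
contact_force: [2.4, 1.0, -0.8]
gripper_width: 0.0237
gripper_force: 25.0
time_s: 3.7
tcp_pos: [0.4575, 0.2282, 0.3807]
eef_rot: [180.0, 0.0, -179.9]
contact_force: [1.1, -0.4, 1.0]
gripper_width: 0.0233
gripper_force: 25.0
time_s: 4.2
tcp_pos: [0.4619, 0.2858, 0.3204]
eef_rot: [179.9, 0.1, -180.0]
contact_force: [0.4, 0.4, -0.5]
gripper_width: 0.0234
gripper_force: 25.0
```

```bash
python3 -m pendant '[[[0,0.002,0.04,0,0,0,-1],[0,0.002,0.07,0,0,0,-1],[0,0.002,0.07,0,0,0,-1]]]'
python3 - <<'E'
from h import *
b=cv2.cvtColor(r.capture("side"),cv2.COLOR_RGB2BGR);print(proj('side',[.463,.288,.006]))
cv2.imwrite('pics/d2.png',cv2.resize(b[220:340,200:320],(480,480)))
E
```

```text
time_s: 4.5
tcp_pos: [0.4608, 0.2859, 0.2468]
eef_rot: [-179.7, -0.3, 179.9]
contact_force: [0.0, -0.3, -0.8]
gripper_width: 0.0235
gripper_force: 25.0
[[265.56489471 319.13557452]]
```

View pics/d2.png

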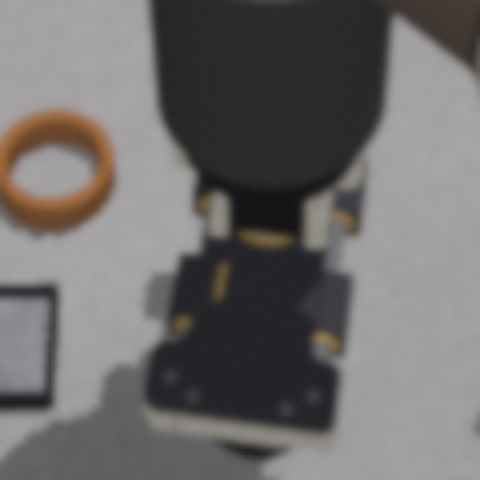

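The gripper hides the tray in this view, so I'm relying on the numbers. The fit has 8 mm of slack and the TCP is within about 2 mm.

```bash
python3 -m pendant '[[[-0.002,0.001,0.008,0,0,0,-1],[-0.002,0.001,0.015,0,0,0,-1],[-0.002,0.001,0.019,0,0,0,-1],[-0.002,0.001,0.022,0,0,0,-1],[-0.002,0.001,0.023,0,0,0,-1]]]'
python3 -m pendant '[[[0,0,0.001,0,0,0,-1],[0,0,0.001,0,0,0,-1]]]'
```

```text
time_s: 5.05
tcp_pos: [0.4641, 0.2886, 0.2277]
eef_rot: [180.0, 0.0, 180.0]
contact_force: [-0.5, 0.1, -0.3]
gripper_width: 0.0238
gripper_force: 25.0
time_s: 5.25
tcp_pos: [0.4642, 0.2887, 0.2274]
eef_rot: [180.0, 0.0, -180.0]
contact_force: [-1.6, -0.5, 5.1]
gripper_width: 0.0234
gripper_force: 25.0
```

```bash
python3 -m pendant '[[[0,0,0,0,0,0,-0.44],[0,0,0,0,0,0,-0.35],[0,0,0,0,0,0,-0.1],[0,0,0,0,0,0,0.1],[0,0,0,0,0,0,0.2]]]'
python3 -m pendant '[[[0,0,-0.02,0,0,0,0.2],[0,0,-0.06,0,0,0,0.2],[0,0,-0.11,0,0,0,0.2],[0.0,-0.05,-0.13,0,0,0,0.2],[0,-0.1,-0.13,0,0,0,0.2]]]'
python3 -m pendant '[[[0,-0.05,0,0,0,0,0.2],[0,-0.1,0,0,0,0,0.2],[-0.03,-0.14,0,0,0,0,0.2],[-0.07,-0.17,0,0,0,0,0.2],[-0.10,-0.195,0,0,0,0,0.2]]]'
python3 - <<'E'
from h import *
a=cv2.cvtColor(r.capture("top"),cv2.COLOR_RGB2BGR);b=cv2.cvtColor(r.capture("side"),cv2.COLOR_RGB2BGR)
cv2.imwrite('pics/d3.png',np.hstack([cv2.resize(x[v-50:v+50,u-50:u+50],(400,400)) for x,u,v in((a,120,200),(b,265,300))]))
E
```

```text
time_s: 5.75
tcp_pos: [0.4641, 0.2887, 0.2266]
eef_rot: [-180.0, -0.0, 180.0]
contact_force: [-1.2, 0.1, 0.2]
gripper_width: 0.0475
gripper_force: 0.0
time_s: 6.25
tcp_pos: [0.4647, 0.1926, 0.3599]
eef_rot: [179.8, 0.3, -179.8]
contact_force: [1.1, -0.9, 0.1]
gripper_width: 0.0523
gripper_force: 0.0
time_s: 6.75
tcp_pos: [0.5655, -0.0049, 0.357]
eef_rot: [180.0, 0.1, 180.0]
contact_force: [0.0, 0.8, 0.3]
gripper_width: 0.0527
gripper_force: 0.0
```

View pics/d3.png

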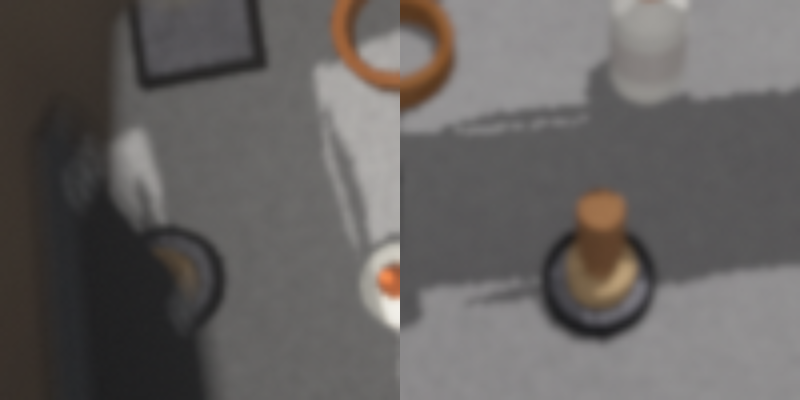

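The small round stamp stands centred in its tray: the side view shows the grey lining all around it. Large round next.

```bash
python3 -m pendant '[[[-0.0245,-0.005,0.03,0,0,0,0.2],[-0.0245,-0.005,0.06,0,0,0,0.2],[-0.0245,-0.005,0.06,0,0,0,0.2],[-0.0245,-0.005,0.09,0,0,0,0.2],[-0.0245,-0.005,0.115,0,0,0,0.2]]]'
python3 -m pendant '[[[0,0,0.021,0,0,0,0.2],[0,0,0.021,0,0,0,0.2],[0,0,0.021,0,0,0,-0.2],[0,0,0.021,0,0,0,-0.4],[0,0,0.021,0,0,0,-0.6]]]'
python3 -m pendant '[[[0,0,0,0,0,0,-1],[0,0,0,0,0,0,-1],[0,0,-0.02,0,0,0,-1],[0,0,-0.05,0,0,0,-1],[0,0,-0.07,0,0,0,-1]]]'
```

```text
time_s: 7.35
tcp_pos: [0.5887, -0.0073, 0.2425]
eef_rot: [180.0, 0.1, -180.0]
contact_force: [-0.2, -0.5, -0.5]
gripper_width: 0.0525
gripper_force: 0.0
time_s: 7.85
tcp_pos: [0.5891, -0.0075, 0.2223]
eef_rot: [180.0, 0.1, -180.0]
contact_force: [0.1, -0.2, -0.1]
gripper_width: 0.0338
gripper_force: 0.0
time_s: 8.35
tcp_pos: [0.5888, -0.0078, 0.2922]
eef_rot: [180.0, 0.1, -180.0]
contact_force: [0.1, 0.2, -1.0]
gripper_width: 0.0232
gripper_force: 25.0
```

```bash
python3 -m pendant '[[[0.03,-0.03,0,0,0,0,-1],[0.065,-0.065,0,0,0,0,-1],[0.10,-0.10,0,0,0,0,-1],[0.121,-0.123,0,0,0,0,-1],[0.121,-0.123,0.01,0,0,0,-1]]]'
python3 -m pendant '[[[0,0,0.02,0,0,0,-1],[0,0,0.034,0,0,0,-1],[0,0,0.044,0,0,0,-1],[0,0,0.050,0,0,0,-1],[0,0,0.053,0,0,0,-1]]]'
python3 -m pendant '[[[0,0,0.001,0,0,0,-1],[0,0,0.001,0,0,0,-1]]]'
```

```text
time_s: 8.85
tcp_pos: [0.4649, -0.1328, 0.2816]
eef_rot: [180.0, 0.1, 179.8]
contact_force: [1.3, -0.1, -0.7]
gripper_width: 0.0234
gripper_force: 25.0
time_s: 9.35
tcp_pos: [0.4678, -0.1306, 0.2271]
eef_rot: [-180.0, -0.0, -180.0]
contact_force: [-3.9, -3.7, 16.0]
gripper_width: 0.023
gripper_force: 25.0
time_s: 9.55
tcp_pos: [0.4677, -0.1307, 0.2272]
eef_rot: [-180.0, 0.0, -180.0]
contact_force: [-2.7, -0.5, 2.3]
gripper_width: 0.0236
gripper_force: 25.0
```

```bash
python3 -m pendant '[[[0,0,0,0,0,0,-0.44],[0,0,0,0,0,0,-0.35],[0,0,0,0,0,0,-0.1],[0,0,0,0,0,0,0.1],[0,0,0,0,0,0,0.2]]]'
python3 -m pendant '[[[0,0,-0.02,0,0,0,0.2],[0,0,-0.05,0,0,0,0.2],[0,0,-0.08,0,0,0,0.2],[-0.04,-0.01,-0.08,0,0,0,0.2],[-0.08,-0.018,-0.08,0,0,0,0.2]]]'
python3 -m pendant '[[[-0.04,-0.01,0,0,0,0,0.2],[-0.071,-0.015,0,0,0,0,0.2],[-0.071,-0.015,0.02,0,0,0,0.2],[-0.071,-0.015,0.02,0,0,0,0.2]]]'
python3 - <<'E'
from h import *
b=cv2.cvtColor(r.capture("side"),cv2.COLOR_RGB2BGR)
cv2.imwrite('pics/d4.png',cv2.resize(b[90:210,190:310],(480,480)))
print(r.get_state()['tcp_pos'])
E
```

```text
time_s: 10.05
tcp_pos: [0.4676, -0.1307, 0.2266]
eef_rot: [180.0, 0.0, 180.0]
contact_force: [-0.7, -0.4, -0.2]
gripper_width: 0.0471
gripper_force: 0.0
time_s: 10.55
tcp_pos: [0.5484, -0.149, 0.3089]
eef_rot: [180.0, 0.2, -180.0]
contact_force: [1.2, 0.5, -0.5]
gripper_width: 0.0526
gripper_force: 0.0
time_s: 10.95
tcp_pos: [0.618, -0.1638, 0.2832]
eef_rot: [180.0, -0.3, 179.9]
contact_force: [-1.2, -0.1, -0.8]
gripper_width: 0.0525
gripper_force: 0.0
[ 0.6179007  -0.16383138  0.28477705]
```

View pics/d4.png

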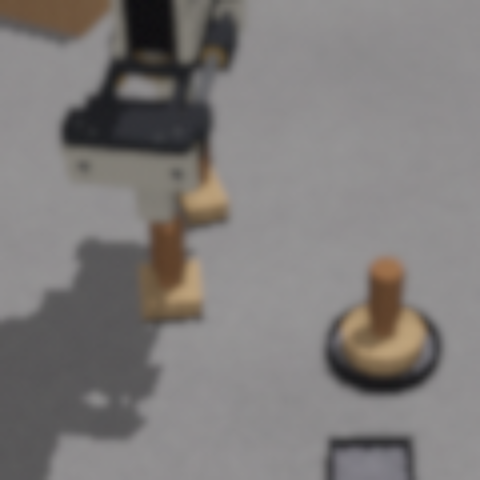

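The large stamp is well inside its tray, and the gripper is over the square stamp.

```bash
python3 -m pendant '[[[-0.001,0,0.03,0,0,0,0.2],[-0.001,0,0.055,0,0,0,0.2],[-0.001,0,0.066,0,0,0,0.2],[-0.001,0,0.066,0,0,0,0.2],[-0.001,0,0.066,0,0,0,-0.2]]]'
python3 -m pendant '[[[0,0,0,0,0,0,-0.4],[0,0,0,0,0,0,-0.6],[0,0,0,0,0,0,-1],[0,0,0,0,0,0,-1],[0,0,0,0,0,0,-1]]]'
python3 -m pendant '[[[0,0,-0.02,0,0,0,-1],[0,0,-0.05,0,0,0,-1],[0,0.01,-0.09,0,0,0,-1],[0,0.05,-0.09,0,0,0,-1],[0,0.10,-0.09,0,0,0,-1]]]'
python3 -m pendant '[[[0,0.05,0,0,0,0,-1],[0,0.10,0,0,0,0,-1],[0,0.15,0,0,0,0,-1],[0,0.2,0,0,0,0,-1],[0,0.245,0,0,0,0,-1]]]'
python3 -m pendant '[[[0.015,0.04,0,0,0,0,-1],[0.015,0.08,0,0,0,0,-1],[0.015,0.097,0,0,0,6,-1],[0.015,0.097,0,0,0,6,-1],[0.015,0.097,0.03,0,0,6,-1]]]'
```

```text
time_s: 11.5
tcp_pos: [0.6199, -0.1637, 0.2219]
eef_rot: [-180.0, 0.1, -180.0]
contact_force: [0.7, 0.6, 1.8]
gripper_width: 0.0485
gripper_force: 0.0
time_s: 12.0
tcp_pos: [0.6198, -0.1638, 0.2213]
eef_rot: [-180.0, 0.1, -180.0]
contact_force: [-1.1, -0.2, 4.6]
gripper_width: 0.0234
gripper_force: 25.0
time_s: 12.5
tcp_pos: [0.6196, -0.064, 0.3119]
eef_rot: [180.0, 0.1, 179.8]
contact_force: [0.4, 0.6, -1.3]
gripper_width: 0.0236
gripper_force: 25.0
time_s: 13.0
tcp_pos: [0.6191, 0.1836, 0.3104]
eef_rot: [180.0, -0.0, -180.0]
contact_force: [1.2, -0.2, 0.1]
gripper_width: 0.0235
gripper_force: 25.0
time_s: 13.5
tcp_pos: [0.6057, 0.2795, 0.284]
eef_rot: [179.8, 0.3, 174.2]
contact_force: [0.3, 0.1, -0.7]
gripper_width: 0.0233
gripper_force: 25.0
```

```bash
python3 -m pendant '[[[0.001,0,0.02,0,0,0,-1],[0.001,0,0.037,0,0,0,-1],[0.001,0,0.046,0,0,0,-1],[0.001,0,0.051,0,0,0,-1],[0.001,0,0.053,0,0,0,-1]]]'
python3 -m pendant '[[[0,0,0.001,0,0,0,-1],[0,0,0.001,0,0,0,-1]]]'
```

```text
time_s: 14.0
tcp_pos: [0.6038, 0.278, 0.2275]
eef_rot: [-180.0, -0.0, 174.0]
contact_force: [0.2, -0.1, -0.4]
gripper_width: 0.0233
gripper_force: 25.0
time_s: 14.2
tcp_pos: [0.6039, 0.2783, 0.2274]
eef_rot: [180.0, 0.1, 174.0]
contact_force: [-0.0, -0.1, -0.0]
gripper_width: 0.0236
gripper_force: 25.0
```

```bash
python3 -m pendant '[[[0,0,0.001,0,0,0,-1],[0,0,0.001,0,0,0,-1]]]'
python3 -m pendant '[[[0,0,0,0,0,0,-0.44],[0,0,0,0,0,0,-0.35],[0,0,0,0,0,0,-0.1],[0,0,0,0,0,0,0.1],[0,0,0,0,0,0,0.2]]]'
python3 -m pendant '[[[0,0,-0.02,0,0,0,0.2],[0,0,-0.05,0,0,0,0.2],[0,0,-0.09,0,0,-6,0.2],[0,0,-0.09,0,0,-6,0.2],[0,0,-0.09,0,0,-6,0.2]]]'
python3 -m pendant '[[[0,-0.05,0,0,0,0,0.2],[0,-0.1,0,0,0,0,0.2],[0,-0.15,0,0,0,0,0.2],[0,-0.2,0,0,0,0,0.2],[0,-0.25,0,0,0,0,0.2]]]'
python3 -m pendant '[[[0,-0.05,0,0,0,0,0.2],[0,-0.1,0,0,0,0,0.2],[0,-0.15,0,0,0,0,0.2],[0,-0.2,0,0,0,0,0.2],[0,-0.25,0,0,0,0,0.2]]]'
python3 -m pendant '[[[-0.018,-0.04,0,0,0,0,0.2],[-0.018,-0.053,0,0,0,0,0.2],[-0.018,-0.053,0.03,0,0,0,0.2],[-0.018,-0.053,0.03,0,0,0,0.2]]]'
python3 - <<'E'
from h import *
b=cv2.cvtColor(r.capture("side"),cv2.COLOR_RGB2BGR)
cv2.imwrite('pics/d5.png',cv2.resize(b[80:350,150:330],(400,600)))
print(r.get_state()['tcp_pos'])
E
```

```text
time_s: 14.4
tcp_pos: [0.6039, 0.2784, 0.2273]
eef_rot: [179.9, 0.1, 174.0]
contact_force: [-1.3, -1.7, 7.1]
gripper_width: 0.0232
gripper_force: 25.0
time_s: 14.9
tcp_pos: [0.6036, 0.2784, 0.2255]
eef_rot: [-180.0, -0.0, 174.0]
contact_force: [-0.3, -0.4, -0.6]
gripper_width: 0.0471
gripper_force: 0.0
time_s: 15.4
tcp_pos: [0.6037, 0.2785, 0.3169]
eef_rot: [179.9, 0.1, 180.0]
contact_force: [0.1, -0.2, -1.7]
gripper_width: 0.0525
gripper_force: 0.0
time_s: 15.9
tcp_pos: [0.6028, 0.0265, 0.3143]
eef_rot: [-180.0, -0.1, 180.0]
contact_force: [1.2, 0.8, -0.1]
gripper_width: 0.0526
gripper_force: 0.0
time_s: 16.4
tcp_pos: [0.6029, -0.2236, 0.3142]
eef_rot: [180.0, -0.1, 180.0]
contact_force: [1.0, 0.0, -0.0]
gripper_width: 0.0524
gripper_force: 0.0
time_s: 16.8
tcp_pos: [0.6196, -0.2747, 0.2803]
eef_rot: [179.8, -0.5, 179.8]
contact_force: [-0.4, 0.1, -1.1]
gripper_width: 0.0526
gripper_force: 0.0
[ 0.62032934 -0.27442812  0.28251649]
```

View pics/d5.png

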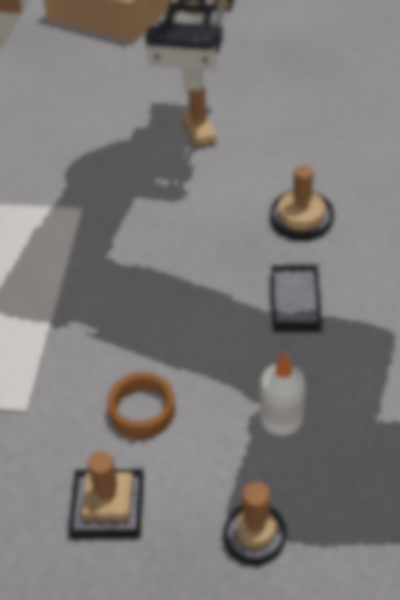

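Three stamps stand inside their trays. Now I'll grip the oblong one.

```bash
python3 -m pendant '[[[-0.001,-0.001,0.03,0,0,0,0.2],[-0.001,-0.001,0.055,0,0,0,0.2],[-0.001,-0.001,0.065,0,0,0,0.2],[-0.001,-0.001,0.065,0,0,0,0.2],[-0.001,-0.001,0.065,0,0,0,-0.2]]]'
python3 -m pendant '[[[0,0,0,0,0,0,-0.4],[0,0,0,0,0,0,-0.6],[0,0,0,0,0,0,-1],[0,0,0,0,0,0,-1],[0,0,0,0,0,0,-1]]]'
python3 -m pendant '[[[0,0,-0.02,0,0,0,-1],[0,0,-0.05,0,0,0,-1],[0,0.0,-0.09,0,0,0,-1],[0,0.03,-0.12,0,0,0,-1],[0,0.07,-0.12,0,0,0,-1]]]'
python3 -m pendant '[[[0,0.045,0,0,0,0,-1],[0,0.09,0,0,0,0,-1],[0,0.135,0,0,0,0,-1],[0.03,0.17,0,0,0,0,-1],[0.065,0.2,0,0,0,0,-1]]]'
python3 -m pendant '[[[0.04,0,0,0,0,6,-1],[0.08,0.003,0,0,0,12,-1],[0.098,0.0055,0,0,0,17.6,-1],[0.098,0.0055,0.04,0,0,17.6,-1],[0.098,0.0055,0.07,0,0,17.6,-1]]]'
python3 -m pendant '[[[0,0,0,0,0,0,-1]]]'
```

```text
time_s: 17.35
tcp_pos: [0.6232, -0.2754, 0.2219]
eef_rot: [-180.0, 0.1, -180.0]
contact_force: [-0.3, -0.1, -0.2]
gripper_width: 0.0485
gripper_force: 0.0
time_s: 17.85
tcp_pos: [0.6228, -0.2757, 0.2214]
eef_rot: [-180.0, 0.1, -180.0]
contact_force: [-0.7, 1.2, 5.5]
gripper_width: 0.0237
gripper_force: 25.0
time_s: 18.35
tcp_pos: [0.6235, -0.2066, 0.3454]
eef_rot: [-179.9, 0.4, 179.9]
contact_force: [1.0, 1.0, -1.1]
gripper_width: 0.024
gripper_force: 25.0
time_s: 18.85
tcp_pos: [0.5571, -0.0037, 0.3396]
eef_rot: [-180.0, -0.1, -180.0]
contact_force: [-0.6, 1.1, 0.6]
gripper_width: 0.0235
gripper_force: 25.0
time_s: 19.35
tcp_pos: [0.4587, -0.0001, 0.2703]
eef_rot: [179.9, 0.1, 162.4]
contact_force: [0.0, -0.7, -0.6]
gripper_width: 0.0234
gripper_force: 25.0
time_s: 19.45
tcp_pos: [0.4577, -0.0007, 0.2676]
eef_rot: [-179.8, -0.3, 162.4]
contact_force: [-0.3, -0.2, -1.9]
gripper_width: 0.0234
gripper_force: 25.0
```

```bash
python3 - <<'E'
from h import *
b=cv2.cvtColor(r.capture("side"),cv2.COLOR_RGB2BGR)
cv2.imwrite('pics/d6.png',cv2.resize(b[150:270,220:340],(480,480)))
print(r.get_state()['tcp_pos'])
E
```

```text
[ 4.58899714e-01 -4.23661787e-04  2.69593401e-01]
```

View pics/d6.png

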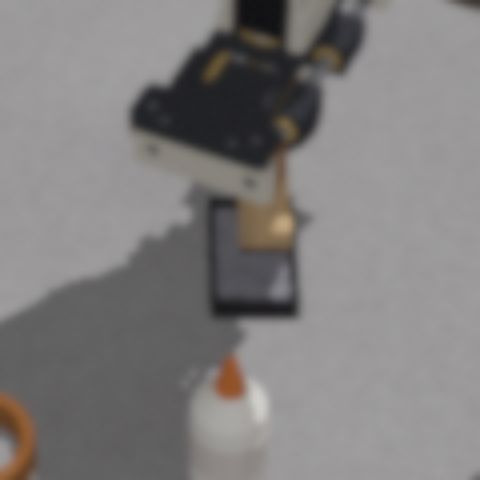

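```bash
python3 - <<'E'
from h import *
def rect(c,th,w,l,z):
    a=np.radians(th);e=np.array([np.cos(a),np.sin(a)]);n=np.array([-e[1],e[0]])
    return [[*(np.array(c)+s*e*l/2+t*n*w/2),z] for s in(-1,1) for t in(-1,1)]
f=lambda P:((proj('side',P)-[220,150])*4).round().tolist()
print('foot',f(rect((.459,0),-81,.030,.064,.0495)));print('foottop',f(rect((.459,0),-81,.030,.064,.0675)))
print('tray',f(rect((.460,0),-81,.054,.088,.014)))
E
```

```text
foot [[285.0, 246.0], [234.0, 246.0], [279.0, 167.0], [230.0, 168.0]]
foottop [[287.0, 225.0], [235.0, 226.0], [281.0, 147.0], [231.0, 147.0]]
tray [[302.0, 300.0], [212.0, 300.0], [293.0, 192.0], [208.0, 193.0]]
```

The foot appears about 3 mm towards −x of the tray centre. I'll correct that while lowering.

```bash
python3 -m pendant '[[[-0.003,0.001,0.015,0,0,0,-1],[-0.003,0.001,0.027,0,0,0,-1],[-0.003,0.001,0.036,0,0,0,-1],[-0.003,0.001,0.041,0,0,0,-1],[-0.003,0.001,0.043,0,0,0,-1]]]'
python3 -m pendant '[[[0,0,0.001,0,0,0,-1],[0,0,0.001,0,0,0,-1]]]'
```

```text
time_s: 20.0
tcp_pos: [0.463, -0.0001, 0.2278]
eef_rot: [-180.0, 0.0, 162.4]
contact_force: [-0.1, 0.3, -0.3]
gripper_width: 0.0238
gripper_force: 25.0
time_s: 20.2
tcp_pos: [0.463, -0.0001, 0.2273]
eef_rot: [180.0, 0.0, 162.4]
contact_force: [-0.9, -1.7, 2.6]
gripper_width: 0.0237
gripper_force: 25.0
```

Contact is at the same height as for the others. I'll release, retreat clear of the views and check.

```bash
python3 -m pendant '[[[0,0,0,0,0,0,-0.44],[0,0,0,0,0,0,-0.35],[0,0,0,0,0,0,-0.1],[0,0,0,0,0,0,0.1],[0,0,0,0,0,0,0.2]]]'
python3 -m pendant '[[[0,0,-0.02,0,0,0,0.2],[0,0,-0.05,0,0,0,0.2],[0,0,-0.09,0,0,0,0.2],[0,0,-0.13,0,0,0,0.2],[0,0,-0.16,0,0,0,0.2]]]'
python3 -m pendant '[[[0,-0.05,0,0,0,0,0.2],[0,-0.1,0,0,0,0,0.2],[0,-0.15,0,0,0,0,0.2],[0,-0.2,0,0,0,0,0.2],[0,-0.25,0,0,0,0,0.2]]]'
python3 -m pendant '[[[0,-0.05,0,0,0,0,0.2],[0,-0.1,0,0,0,0,0.2],[0,-0.1,0,0,0,0,0.2],[0,-0.1,0,0,0,0,0.2],[0,-0.1,0,0,0,0,0.2]]]'
python3 - <<'E'
from h import *
a=cv2.cvtColor(r.capture("top"),cv2.COLOR_RGB2BGR);b=cv2.cvtColor(r.capture("side"),cv2.COLOR_RGB2BGR)
cv2.imwrite('pics/d7.png',np.hstack([cv2.resize(a[120:270,80:350],(500,278))[:, :],cv2.resize(b[100:350,150:330],(200,278))]))
E
```

```text
time_s: 20.7
tcp_pos: [0.4628, -0.0001, 0.2266]
eef_rot: [180.0, -0.0, 162.4]
contact_force: [0.4, 0.4, 0.4]
gripper_width: 0.0472
gripper_force: 0.0
time_s: 21.2
tcp_pos: [0.4628, -0.0002, 0.3892]
eef_rot: [179.9, 0.1, 162.4]
contact_force: [0.4, 0.7, 0.1]
gripper_width: 0.0525
gripper_force: 0.0
time_s: 21.7
tcp_pos: [0.386, -0.2399, 0.3869]
eef_rot: [180.0, 0.1, 162.4]
contact_force: [1.1, -0.6, -0.5]
gripper_width: 0.0526
gripper_force: 0.0
time_s: 22.2
tcp_pos: [0.3569, -0.3332, 0.3864]
eef_rot: [180.0, -0.0, 162.4]
contact_force: [0.5, 0.5, 0.7]
gripper_width: 0.0526
gripper_force: 0.0
```

View pics/d7.png

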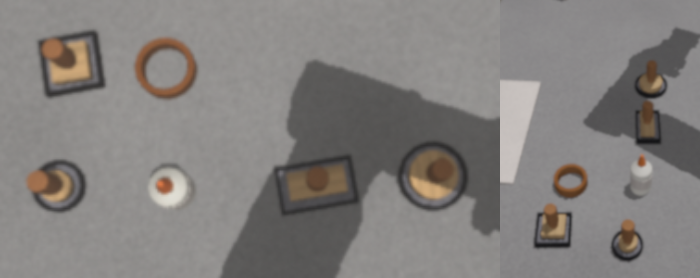

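All four stamps stand inside their own trays, and the bottle and tape haven't moved. I'm handing the job in.

```bash
python3 -c "
from plant import r
print(r.close_job())"
```

```text
the job is handed in; nothing more can be done
None
```

All four stamps stand upright in their matching trays, the glue bottle and tape roll were left where they were, and the job was handed in at about 22 s; the judge returned no verdict.

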